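# Set a clock plate overhanging the seat board and turn the button over it

### The job

Slide the square brass clock plate along the black seat board block with your fingertips until 30 mm of it hangs over the block's far edge, its front edge parallel to the block's, so that the edge can be worked on. Then push the steel turn button by its peg, a full quarter turn to its stop, so that its arm lies across the plate. Push only: do not lift or tip the plate, and leave the other things on the block and bench where they are.

Things in the scene. Friction and masses are not known exactly. Their poses are not given: they have to be found in the camera images.
- seat: Black lacquered seat board block, fixed to the bench: 220 (its x) x 260 (its y) x 45 mm high. Origin at the centre of its underside, on the bench top. Its x axis points to its far edge, away from the robot (the block may be turned up to 20 degrees), y to the left, z up. Its flat top is 45 mm above the bench.
- seat_edge (a point): The middle of the block's far top edge, 110 mm along the block's x from its centre, at the height of its top. The edge runs along the block's y. Axes as the block's.
- plate: Loose brass clock movement plate with drilled holes, 100 x 100 mm and 6 mm thick, about 0.4 kg, lying flat on the block, its front edge behind the far edge at the start and turned up to 11 degrees against the block. Origin at the centre of its underside; x points to its front edge (the one to hang over the block's far edge), z up. It slides with ordinary friction and stays where it is left. It balances while less than half of it hangs over.
- plate_lead (a point): The middle of the plate's front edge, on its top face, 50 mm along the plate's x from its origin. Axes as the plate's. The overhang is how far this point lies beyond seat_edge along the block's x.
- button (a joint): Angle of the steel turn button on the block's left part, rad: 0 with its arm pointing along the block's -x (towards the robot), growing anticlockwise seen from above, to the stop at 1.571 where the arm points along the block's -y, to the right, across the plate. It stays where it is left; about 0.06 N m of friction (1 to 2 N at the peg).
- button_pivot (a point): On the turn button's pivot axis at the underside of the arm, 9 mm above the block's top, at 75, 75 mm in the block's x, y. Its hub is 28 mm across, its top 20 mm above the block. Axes as the block's.
- button_peg (a point): Middle of the arm's upright round peg, 14 mm across, 55 mm from the pivot. The peg stands from 15 to 45 mm above the block's top; this point is on the axis at its very top, 45 mm above the block. The arm is a bar 18 mm wide, from 9 to 15 mm above the block, so it passes 3 mm above the plate. Axes turn with the arm, whose free end lies along their -x.
- button_tip (a point): Middle of the arm's free end, on its underside, 75 mm from the pivot. Axes turn with the arm, as button_peg's.
- pillar: Bystander: small turned brass pillar standing on the block's right side, 22 mm across, 40 mm tall; origin at its foot's centre.
- collet: Bystander: steel ring lying on the block's near left part, 30 mm across, 14 mm tall; origin at the centre of its underside.
- bell_dome: Bystander on the bench: brass bell dome, 90 mm across, 52 mm tall; origin at the centre of its underside.
- oil_can: Bystander on the bench: copper oil can with a thin spout and a loop handle, 72 mm across, 138 mm tall; origin at the centre of its underside.
- weight: Bystander on the bench: dark steel clock weight standing upright, 54 mm across, 120 mm tall; origin at the centre of its underside.
- screwdriver: Bystander on the bench beyond the block: bone-handled screwdriver, 190 mm long, lying along its x; origin under its middle.
- jar: Bystander on the bench: small lidded glass jar, 56 mm across, 60 mm tall; origin at the centre of its underside.
There are look-alikes about, which are no part of the job. Of the things that look like the plate, the smallest one is meant.

How it is judged:
On the way, in this order (a step that is already met when the one before it is completed fails the run):
1. the plate lies flat and still with 30 mm (24 to 36) hanging over the far edge, square to it within 0.10 rad (x of plate_lead in the frame of seat_edge between 0.024 and 0.036 m and angle between the x axis of plate and the x axis of seat, either way round below 0.1 rad and angle between plate's own z axis and vertical below 0.03 rad and height (world z) of plate between 0.042 and 0.048 m and linear speed of plate below 0.01 m/s), for 0.2 s.
2. the turn button is at its stop (beyond 1.40 rad), its arm across the plate (value of joint button above 1.4 rad and y of button_tip in the frame of plate below 0.045 m and x of button_tip in the frame of plate between -0.045 and 0.045 m), for 0.2 s.
At the end, for the whole second after the job is handed in: The plate lies flat and still on the block with 24 to 36 mm of it beyond the far edge, parallel to it within 0.10 rad; the turn button has been turned past 1.40 rad and rests, its arm reaching at least 5 mm over the plate; every bystander is within 12 mm of where it stood (all of step 1 and all of step 2 and velocity of joint button between -0.05 and 0.05 rad/s and distance of each of pillar, collet, bell_dome, oil_can, weight, screwdriver, jar from where it was at the start of the episode below 0.012 m); the robot touches nothing.
It fails at once if the plate is lifted, tipped or dropped (height (world z) of plate above 0.051 m or height (world z) of plate below 0.039 m or angle between plate's own z axis and vertical above 0.12 rad).
It fails at once if another thing is moved by more than 12 mm (distance of any of pillar, collet, bell_dome, oil_can, weight, screwdriver, jar from where it was at the start of the episode above 0.012 m).
It also fails if it takes over 48 s, if anything falls off the work surface, if the arm or the gripper's body presses on something with over 40 N, if the wrist force passes 120 N, or if a joint passes its speed limit or range.

### The arm

A 6-joint arm with a two-finger parallel gripper is mounted at the origin on the work surface. World frame = base frame: x ahead of the robot, y to its left, z up, the work surface at z = 0. Lengths are in m, angles in rad, forces in N, time in s.
With the tool pointing down it reaches from about 0.35 to 0.775 m from the base axis. Payload 7.3 kg.
Tool frame: the origin (TCP) lies at the centre of the arm's flange, where the gripper is bolted on; the fingertips stand 178 mm ahead of it and the grasp point (between the pads) lies 159 mm ahead of it; z points along the fingers, y is the direction in which the jaws open and shut (so a half turn about z gives the same grasp; the last joint's range is limited). The gripper opens to 92 mm and grips with 3 to 60 N. Pads are 19 mm wide; open, the fingers measure 130 mm over their backs; the gripper's body (75 mm by 190 mm) begins 47 mm behind the grasp point.
Start: joints at [-1.467, 0.342, 1.524, -0, 1.275, -0.146], TCP at [0.13, -0.509, 0.405] pointing down, gripper open.
Joint ranges: [-2.53, 2.53], [-0.77, 2.02], [0.04, 2.7], [-1, 4.14], [0.28, 2.66], [-3.11, 3.11]. Speed limits (rad/s): [2.57, 2.57, 3.14, 3.14, 3.14, 3.14].

### API

Orientations are given as a rotation vector (axis times angle).
In Python, from workcell import bot gives the robot as it stands. The module is installed in compiled form; this text tells all that it offers.
- The arm moves only by the shell command python3 -m crank 'ROWS'. ROWS is JSON, a list of rows, each a list of 3 entries, a list of its own where there are three numbers: the shift along the tool's x, y, z scaled (see below), then the turn, a rotation vector about the tool's x, y, z scaled (see below), then the opening, from 0 (shut) to 1 (fully open). A call has 1 to 12 rows; each row shifts and turns the commanded pose from where the row before left it, along the tool's axes as they then stand; what a row does not reach is not made up. The controller multiplies each number of a shift by 0.025 m and each number of a turn by 0.12 rad. A row lasts 1/12 s, in which the tool goes at most 41.7 mm and 7.16 degrees, less where a joint would pass 70% of its speed; a pose out of reach is approached as far as the arm can. A call with a number of a shift or a turn outside -1 to 1 is refused whole. A call with a gripper value outside its range is refused whole. The fingers move at their own pace and stop on an object; the grip force is fixed at half the most. Time passes only in rows, so rows that do not move let the fingers close. It gives the time, the measured TCP pose, the force and the opening at its end, in the units of the state.
- bot.state(): the state, without advancing time (a new reading comes with each control period).
- bot.camera(name): name is "scene" or "top" or "wrist"; returns a dict with "image" (480x640x3 uint8, red, green, blue), "fov_y" (degrees; the focal length in pixels is half the picture's height over the tangent of half this angle, whatever the lens; pixels are square), "cx", "cy" (the principal point, pixels), "distortion" ([k1, k2, p1, p2, k3] as OpenCV has them; the pictures are not rectified), "rvec" (rotation vector, rad) and "tvec" (3), from world to camera coordinates, as OpenCV has them. Camera axes: x right, y down, z forward; pixel columns grow to the right and rows downward; lengths in m; the calibration is good to about 2 mm. A picture is of the moment at which its call begins. There is no depth.
- bot.sign_off(): hands the job in, once; it reports no verdict.
The state is a dict: "t": time; "joints": joint angles; "qd": joint speeds; "joint_torque": joint torques, N m; "position": TCP position; "tcp_rot": TCP orientation; "ft_force": force on the tool from outside, world axes, zero at the start; "moment": the same for the moment, N m; "finger_gap": finger opening in m.
Only numpy, scipy, OpenCV 4.12 (cv2) and the standard library are available. Lean on these libraries where they do the work, as an engineer would, in place of code of your own. Each camera call takes 0.05 s, during which the arm holds its last target.

## Working session

There is one attempt and no reset: what is moved stays moved. The work goes in short steps, Python scripts to look and compute and a shell command to move; the robot and the scene stay as the last step left them, time stands still between calls to the robot, and variables do not carry over. Pictures are saved under pics/ and viewed, and the job is handed in when it is done.

```bash
ls; mkdir -p pics; python3 - <<'E'
from workcell import bot
import cv2
print(bot.state())
for n in ["scene","top","wrist"]:
    c=bot.camera(n); cv2.imwrite(f"pics/{n}0.png",c["image"][:,:,::-1])
    print(n,{k:v for k,v in c.items() if k!="image"})
E
```

```text
pics
{'t': 0.0, 'joints': array([-1.46699554e+00,  3.42721722e-01,  1.52501353e+00,  8.64286877e-06,
        1.27539415e+00, -1.46049817e-01]), 'qd': array([-0.00033206,  0.00130215,  0.00130609,  0.00030576, -0.00179297,
       -0.00023423]), 'joint_torque': array([ 9.57908669e-04, -4.31235945e+01, -2.44217777e+01,  7.19769322e-02,
        5.58606035e-02, -1.18721473e-04]), 'position': array([ 0.12979444, -0.50856467,  0.40404649]), 'tcp_rot': array([-3.11558639e+00, -3.91249037e-01, -6.39398520e-05]), 'ft_force': array([ 0.52112198, -0.03147777,  0.04861137]), 'moment': array([ 0.01621199, -0.0170896 , -0.01244021]), 'finger_gap': 0.0919311571363969}
scene {'fov_y': 46.79414840198902, 'cx': 315.7641058902281, 'cy': 243.13698409150362, 'distortion': array([0.04445976, 0.        , 0.        , 0.        , 0.        ]), 'rvec': array([ 1.71556805,  1.75382131, -0.73923734]), 'tvec': array([ 0.01249712, -0.32998383,  1.79521048])}
top {'fov_y': 43.81520450009362, 'cx': 301.88402626481917, 'cy': 240.93210084368297, 'distortion': array([-0.03097749,  0.        ,  0.        ,  0.        ,  0.        ]), 'rvec': array([ 2.18041517, -2.18195868,  0.06407197]), 'tvec': array([-0.00913882,  0.57198958,  1.40956419])}
wrist {'fov_y': 68.39056809830426, 'cx': 319.4475730228324, 'cy': 239.8057143812345, 'distortion': array([-0.03867788,  0.        ,  0.        ,  0.        ,  0.        ]), 'rvec': array([-2.30015914,  1.78767809,  0.24896248]), 'tvec': array([-0.52555931, -0.03374565,  0.39110728])}
```

View pics/top0.png

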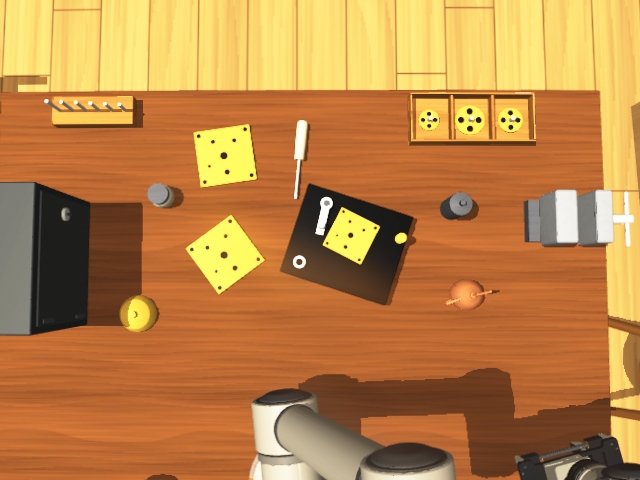

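View pics/scene0.png

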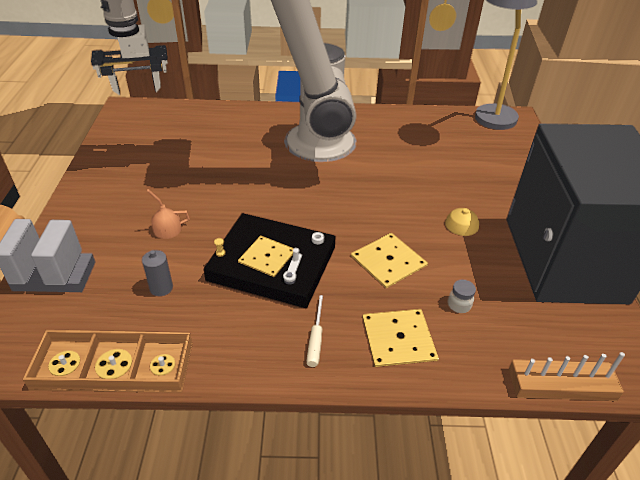

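The top view shows the black block with corners near (310,184), (414,218), (387,304) and (281,270). Three things could be taken for the plate: the one on the block at (351,236), and two larger ones on the bench at (225,155) and (225,254). The smallest is the one on the block. The button hub is at (326,203) with its arm towards the robot, the collet at (299,262) and the pillar at (401,238). Next I'll take a close crop and measure.

```bash
cat > h.py <<'E'
import numpy as np, cv2
from workcell import bot
def K(c):
    f=240/np.tan(np.radians(c["fov_y"]/2)); return np.array([[f,0,c["cx"]],[0,f,c["cy"]],[0,0,1]])
def ray(c,p,z):
    p=np.atleast_2d(np.array(p,float)).reshape(-1,1,2)
    u=cv2.undistortPoints(p,K(c),c["distortion"]).reshape(-1,2)
    R=cv2.Rodrigues(c["rvec"])[0]; o=-R.T@c["tvec"]
    d=np.c_[u,np.ones(len(u))]@R
    return (o+d*((z-o[2])/d[:,2])[:,None])
def proj(c,P): return cv2.projectPoints(np.atleast_2d(np.array(P,float)),c["rvec"],c["tvec"],K(c),c["distortion"])[0].reshape(-1,2)
def rect(m):
    cs,_=cv2.findContours(m,cv2.RETR_EXTERNAL,cv2.CHAIN_APPROX_NONE)
    k=max(cs,key=cv2.contourArea); return k
E
python3 - <<'E'
from h import *
c=bot.camera("top"); im=c["image"]; hsv=cv2.cvtColor(im,cv2.COLOR_RGB2HSV)
cr=im[170:320,265:430]; cv2.imwrite("pics/crop1.png",cv2.resize(cr,None,fx=4.8,fy=4,interpolation=cv2.INTER_CUBIC)[:,:,::-1][:600,:800])
roi=np.zeros((480,640),np.uint8); roi[170:320,265:430]=255
y=cv2.inRange(hsv,(20,120,120),(35,255,255))&roi
k=rect(y); w=ray(c,k.reshape(-1,2),0.051)[:,:2].astype(np.float32)
r=cv2.minAreaRect(w); print("plate",r,cv2.boxPoints(r))
b=cv2.inRange(hsv,(0,0,0),(180,255,70))&roi
b=cv2.morphologyEx(b|y,cv2.MORPH_CLOSE,np.ones((9,9)))
k=rect(b); w=ray(c,k.reshape(-1,2),0.045)[:,:2].astype(np.float32)
r=cv2.minAreaRect(cv2.convexHull(w)); print("block",r,cv2.boxPoints(r))
cv2.imwrite("pics/mask1.png",np.hstack([y,b])[160:330])
E
```

```text
plate ((0.5831457376480103, -0.12454809248447418), (0.10175791382789612, 0.10160136222839355), 62.37122344970703) [[ 0.5145431  -0.146067  ]
 [ 0.604559   -0.19318372]
 [ 0.65174836 -0.10302919]
 [ 0.5617325  -0.05591246]]
block ((0.5785862803459167, -0.11951355636119843), (0.25836262106895447, 0.18675939738750458), 71.8777847290039) [[ 0.44965747 -0.21324158]
 [ 0.6271527  -0.27133214]
 [ 0.7075151  -0.02578554]
 [ 0.5300199   0.03230503]]
```

View pics/crop1.png

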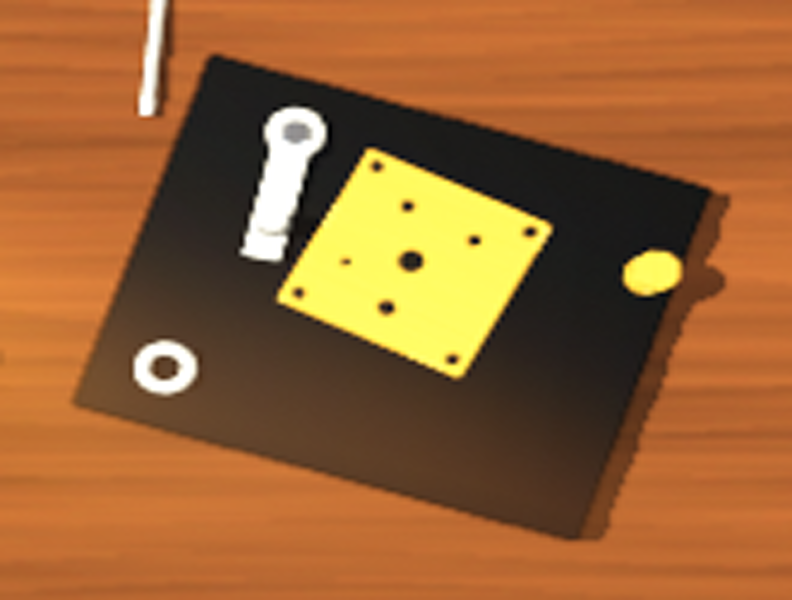

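View pics/mask1.png

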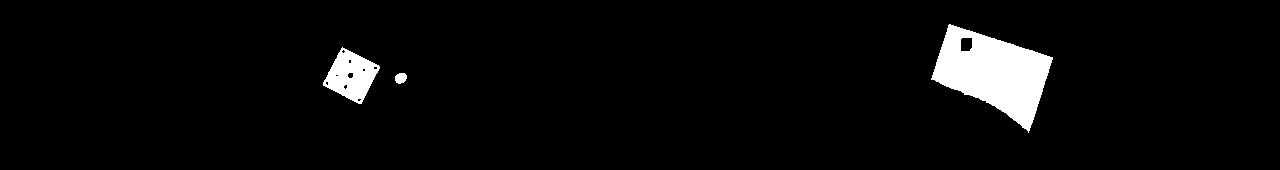

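The crop confirms the plate: a small square brass plate on the black block, next to the white turn button and clear of the pillar and collet. The mask loses the brownish near part of the block, but the far edge and the side edges came out clean. Next I'll work out positions in the block frame.

```bash
cat >> h.py <<'E'
BY=np.arctan2(-0.0804,0.2455)   # block yaw
ex=np.array([np.cos(BY),np.sin(BY)]); ey=np.array([-ex[1],ex[0]])
FE=np.array([0.66733,-0.14856])+0.0008*ex
BC=FE-0.11*ex
def inb(p): d=np.atleast_2d(p)[:,:2]-BC; return np.c_[d@ex,d@ey]
def tow(b): b=np.atleast_2d(b); return BC+b[:,:1]*ex+b[:,1:]*ey
E
python3 - <<'E'
from h import *
c=bot.camera("top")
print("yaw",BY,"BC",BC)
print("plate",inb([.58315,-.12455]))
for n,p,z in [("hub",(326,202),.065),("armend",(320,231),.06),("collet",(299,262),.059),("pillar",(401,238),.085),("oil",(467,294),.1),("weight",(460,203),.12),("bell",(139,314),.03),("screwtip",(297,198),.01)]:
    w=ray(c,p,z); print(n,w.round(3),inb(w).round(3))
print("exp hub px",proj(c,np.r_[tow([.075,.075])[0],.065]),"peg top px",proj(c,np.r_[tow([.02,.075])[0],.09]))
sc=bot.camera("scene");print("peg scene",proj(sc,np.r_[tow([.02,.075])[0],.09]),"corners",proj(sc,[np.r_[tow(q)[0],.045] for q in [(.11,.13),(.11,-.13),(-.11,-.13),(-.11,.13)]]))
im=sc["image"]; cv2.imwrite("pics/crop2.png",cv2.resize(im[190:310,190:350],None,fx=5,fy=5,interpolation=cv2.INTER_CUBIC)[:,:,::-1])
E
```

```text
yaw -0.3164868008326633 BC [ 0.56355345 -0.11457371]
plate [[ 0.0217282  -0.00338179]]
hub [[ 0.66  -0.066  0.065]] [[0.076 0.076]]
armend [[ 0.592 -0.052  0.06 ]] [[0.008 0.068]]
collet [[ 0.52  -0.003  0.059]] [[-0.076  0.092]]
pillar [[ 0.574 -0.237  0.085]] [[ 0.048 -0.113]]
oil [[ 0.447 -0.381  0.1  ]] [[-0.028 -0.29 ]]
weight [[ 0.65  -0.364  0.12 ]] [[ 0.159 -0.21 ]]
bell [[0.398 0.377 0.03 ]] [[-0.31   0.415]]
screwtip [[0.677 0.002 0.01 ]] [[0.071 0.146]]
exp hub px [[326.18566409 202.6406699 ]] peg top px [[319.08448117 223.94936925]]
peg scene [[297.13608697 250.68043677]] corners [[306.24799591 297.02947905]
 [201.96622591 268.66115747]
 [241.12148788 212.14820129]
 [335.52060877 235.13218075]]
```

View pics/crop2.png

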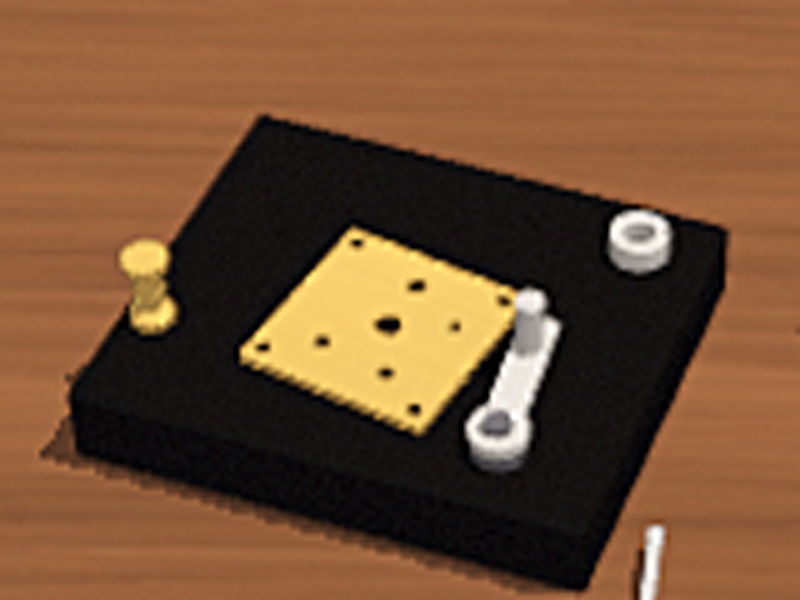

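The predicted hub and peg pixels match the scene view: the peg is at block (20,75) mm, to the left of the plate, and the plate is turned about -9.5°. I'll rotate the tool to the block's yaw (+0.566 rad about tool z) and part-close the fingers to a gap of about 50 mm.

```bash
cat >> h.py <<'E'
from scipy.spatial.transform import Rotation as Ro
def togo(bxy,tipz,yawrel=0.):
    """print remaining turn (units) then shift (units, tool axes after turn) to put fingertip centre at block xy, tip height"""
    s=bot.state(); R=Ro.from_rotvec(s["tcp_rot"])
    y=BY+yawrel; T=Ro.from_matrix(np.array([[np.cos(y),np.sin(y),0],[np.sin(y),-np.cos(y),0],[0,0,-1]]))
    dr=(R.inv()*T).as_rotvec()
    P=np.r_[tow(bxy)[0],tipz+0.178]
    tip=s["position"]+R.apply([0,0,.178])
    print("t",round(s["t"],2),"tip block",(inb(tip)*1000).round(1),"tipz",(tip[2]*1000).round(1),"F",s["ft_force"].round(1),"gap",round(s["finger_gap"],4),"j",s["joints"].round(2))
    print("turn units",(dr/.12).round(2),"shift units",(T.inv().apply(P-s["position"])/.025).round(2))
E
python3 -m crank '[[[0,0,0],[0,0,0.94],0.54],[[0,0,0],[0,0,0.94],0.54],[[0,0,0],[0,0,0.94],0.54],[[0,0,0],[0,0,0.94],0.54],[[0,0,0],[0,0,0.94],0.54],[[0,0,0],[0,0,0],0.54]]'
python3 -c "
from h import *
togo([-.068,-.0034],.227)"
```

```text
t: 0.8
position: [0.1298, -0.5087, 0.4047]
tcp_rot: [-3.102, 0.498, 0.0]
ft_force: [0.5, -0.0, -1.0]
finger_gap: 0.0563
t 0.8 tip block [[-289.6 -509.5]] tipz 226.7 F [ 0.5 -0.  -1. ] gap 0.0563 j [-1.47  0.34  1.52  0.    1.28  0.42]
turn units [-0.    0.   -0.01] shift units [ 8.860e+00 -2.025e+01 -1.000e-02]
```

```bash
python3 -m crank '[[[0.4,-0.9,0],[0,0,0],0.54],[[0.4,-0.9,0],[0,0,0],0.54],[[0.4,-0.9,0],[0,0,0],0.54],[[0.4,-0.9,0],[0,0,0],0.54],[[0.4,-0.9,0],[0,0,0],0.54],[[0.4,-0.9,0],[0,0,0],0.54],[[0.4,-0.9,0],[0,0,0],0.54],[[0.4,-0.9,0],[0,0,0],0.54],[[0.4,-0.9,0],[0,0,0],0.54],[[0.4,-0.9,0],[0,0,0],0.54],[[0.4,-0.9,0],[0,0,0],0.54],[[0.4,-0.9,0],[0,0,0],0.54]]'
python3 -c "
from h import *
togo([-.068,-.0034],.227)"
```

```text
t: 1.8
position: [0.328, -0.288, 0.4048]
tcp_rot: [3.104, -0.485, 0.0]
ft_force: [0.9, -1.1, 0.6]
finger_gap: 0.0496
t 1.8 tip block [[-169.9 -238.1]] tipz 226.8 F [ 0.9 -1.1  0.6] gap 0.0496 j [-0.9   0.18  1.75 -0.    1.21  0.98]
turn units [ 0.   -0.    0.05] shift units [ 4.08 -9.39 -0.01]
```

```bash
python3 -m crank '[[[0.4,-0.92,0],[0,0,0],0.54],[[0.4,-0.92,0],[0,0,0],0.54],[[0.4,-0.92,0],[0,0,0],0.54],[[0.4,-0.92,0],[0,0,0],0.54],[[0.4,-0.92,0],[0,0,0],0.54],[[0.4,-0.92,0],[0,0,0],0.54],[[0.4,-0.92,0],[0,0,0],0.54],[[0.4,-0.92,0],[0,0,0],0.54],[[0.4,-0.92,0],[0,0,0],0.54],[[0.4,-0.9,0],[0,0,0],0.54],[[0,0,0],[0,0,0],0.54],[[0,0,0],[0,0,0],0.54]]'
python3 - <<'E'
from h import *
togo([-.068,-.0034],.070)
c=bot.camera("wrist"); cv2.imwrite("pics/w2.png",c["image"][:,:,::-1])
E
```

```text
t: 2.8
position: [0.4938, -0.1009, 0.4044]
tcp_rot: [3.104, -0.483, -0.001]
ft_force: [0.5, 1.2, -0.5]
finger_gap: 0.0495
t 2.8 tip block [[-70.7  -8.7]] tipz 226.4 F [ 0.5  1.2 -0.5] gap 0.0495 j [-0.35  0.3   1.58 -0.    1.26  1.53]
turn units [0.   0.   0.06] shift units [ 0.1  -0.21  6.26]
```

View pics/w2.png

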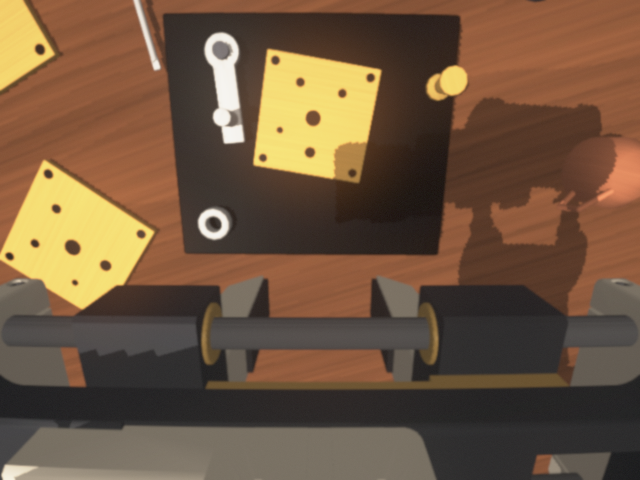

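The wrist view shows the block's corners at (165,14), (459,16), (438,253) and (185,253), the plate's corners at (268,49), (381,70), (359,183) and (253,165), and the peg top at (222,117). I'll cross-check the measurement and then descend behind the plate.

```bash
python3 - <<'E'
from h import *
c=bot.camera("wrist")
for n,p,z in [("block",[(165,14),(459,16),(438,253),(185,253)],.045),("plate FL FR NR NL",[(268,49),(381,70),(359,183),(253,165)],.051),("peg",(222,117),.09),("hub",(221,47),.065)]:
    print(n,(inb(ray(c,p,z))*1000).round(1).tolist())
E
python3 -m crank '[[[0.1,-0.2,0.6],[0,0,0],0.54],[[0,0,0.8],[0,0,0],0.54],[[0,0,0.8],[0,0,0],0.54],[[0,0,0.8],[0,0,0],0.54],[[0,0,0.8],[0,0,0],0.54],[[0,0,0.8],[0,0,0],0.54],[[0,0,0.6],[0,0,0],0.54],[[0,0,0.5],[0,0,0],0.54],[[0,0,0.5],[0,0,0],0.54],[[0,0,0],[0,0,0],0.54],[[0,0,0],[0,0,0],0.54]]'
python3 - <<'E'
from h import *
togo([-.068,-.0034],.0475)
E
```

```text
block [[109.4, 124.3], [109.1, -130.4], [-106.5, -131.3], [-107.8, 126.3]]
plate FL FR NR NL [[79.5, 34.8], [63.2, -63.5], [-35.6, -47.5], [-19.3, 51.8]]
peg [[21.0, 67.8]]
hub [[78.0, 71.9]]
t: 3.82
position: [0.4969, -0.0985, 0.2496]
tcp_rot: [-3.103, 0.492, 0.002]
ft_force: [-0.4, -0.3, 0.5]
finger_gap: 0.0498
t 3.82 tip block [[-68.6  -5.5]] tipz 71.6 F [-0.4 -0.3  0.5] gap 0.0498 j [-0.35  0.49  1.77 -0.    0.88  1.54]
turn units [0.   0.01 0.01] shift units [ 0.02 -0.08  0.96]
```

```bash
python3 -m crank '[[[0,-0.08,0.3],[0,0,0],0.54],[[0,0,0.3],[0,0,0],0.54],[[0,0,0.3],[0,0,0],0.54],[[0,0,0.04],[0,0,0],0.54],[[0,0,0],[0,0,0],0.54],[[0,0,0],[0,0,0],0.54]]'
python3 - <<'E'
from h import *
togo([-.045,-.0034],.0475)
c=bot.camera("wrist"); cv2.imwrite("pics/w3.png",c["image"][:,:,::-1])
E
```

```text
t: 4.32
position: [0.498, -0.0958, 0.2262]
tcp_rot: [3.103, -0.491, -0.0]
ft_force: [-0.7, -0.4, 0.0]
finger_gap: 0.0495
t 4.32 tip block [[-68.2  -2.5]] tipz 48.2 F [-0.7 -0.4  0. ] gap 0.0495 j [-0.34  0.53  1.79 -0.    0.82  1.54]
turn units [0.   0.   0.02] shift units [0.93 0.04 0.03]
```

View pics/w3.png

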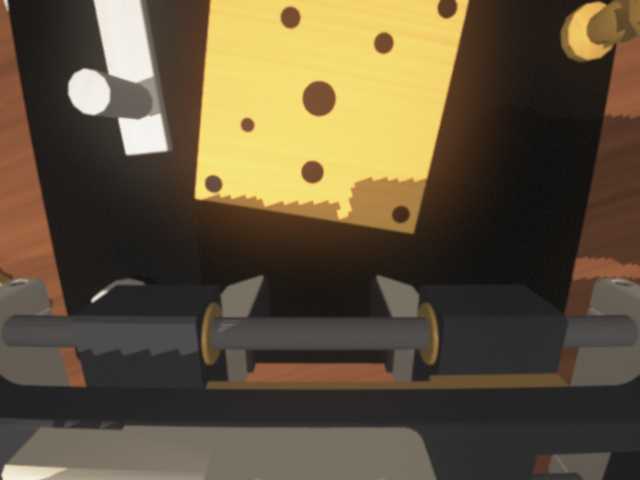

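The wrist view shows the fingertips behind the plate, whose near edge runs from (196,199) to (415,234), with no contact so far. I'll start pushing along the block's x.

```bash
python3 -m crank '[[[0.2,0.04,0.04],[0,0,0],0.54],[[0.2,0,0],[0,0,0],0.54],[[0.2,0,0],[0,0,0],0.54],[[0.2,0,0],[0,0,0],0.54],[[0.2,0,0],[0,0,0],0.54],[[0.2,0,0],[0,0,0],0.54],[[0.2,0,0],[0,0,0],0.54],[[0.2,0,0],[0,0,0],0.54],[[0.2,0,0],[0,0,0],0.54],[[0.2,0,0],[0,0,0],0.54],[[0.2,0,0],[0,0,0],0.54],[[0,0,0],[0,0,0],0.54]]'
python3 - <<'E'
from h import *
togo([.0305,-.0034],.0472)
c=bot.camera("wrist"); cv2.imwrite("pics/w4.png",c["image"][:,:,::-1])
E
```

```text
t: 5.37
position: [0.551, -0.114, 0.2252]
tcp_rot: [3.103, -0.491, 0.003]
ft_force: [0.6, 0.6, 1.0]
finger_gap: 0.0496
t 5.37 tip block [[-11.8  -3.3]] tipz 47.2 F [0.6 0.6 1. ] gap 0.0496 j [-0.34  0.61  1.64  0.    0.9   1.54]
turn units [-0.   -0.01  0.02] shift units [1.7 0.  0. ]
```

View pics/w4.png

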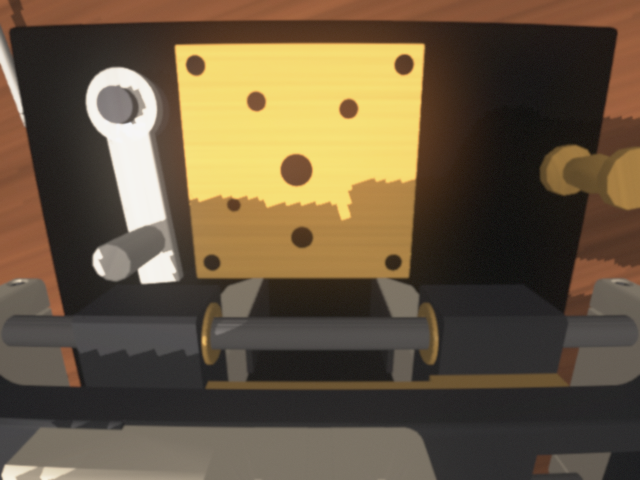

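The plate is now square: its front corners are at (176,44) and (424,44), and the block's far edge runs from (15,28) to (616,30). I'll measure how far is left to go.

```bash
cat > m.py <<'E'
from h import *
import sys
def measure(save=None):
    c=bot.camera("wrist"); im=c["image"]; hsv=cv2.cvtColor(im,cv2.COLOR_RGB2HSV)
    y=cv2.inRange(hsv,(15,90,60),(35,255,255)); y[:, :100]=0; y[280:]=0
    y=cv2.morphologyEx(y,cv2.MORPH_OPEN,np.ones((5,5)))
    k=rect(y).reshape(-1,2); x0,x1=np.percentile(k[:,0],[2,98])
    # front edge: topmost mask pixel per column; sub range
    cols=np.arange(int(x0)+15,int(x1)-15); top=np.array([np.argmax(y[:,u]>0) for u in cols])
    w=inb(ray(c,np.c_[cols,top-0.5],.051))*1000
    f=np.polyfit(w[:,1],w[:,0],1); mid=w[:,1].mean()
    print("lead x block mm",np.polyval(f,mid).round(2),"mid y",mid.round(1),"plate yaw rel",round(-np.arctan(f[0]),4),"cols",cols[0],cols[-1],"row",top.mean().round(1))
    if save: cv2.imwrite(save,im[:,:,::-1])
    return c
if __name__=="__main__": 
    c=measure(); g=cv2.cvtColor(c["image"],cv2.COLOR_RGB2GRAY).astype(float)
    pts=[]
    for u in list(range(40,160,10))+list(range(440,590,10)):
        d=np.diff(cv2.GaussianBlur(g,(5,5),0)[5:60,u]); r=5+np.argmin(d)+.5; pts.append((u,r))
    w=inb(ray(c,pts,.045))*1000; print("far edge x mm",np.median(w[:,0]).round(2),w[[0,11,12,-1]].round(1).tolist())
E
python3 m.py
```

```text
lead x block mm 100.82 mid y 4.5 plate yaw rel 0.0058 cols 190 408 row 41.4
far edge x mm 110.47 [[110.4, 113.8], [110.6, 66.3], [110.4, -53.3], [110.6, -113.0]]
```

```bash
sed -i 's/(15,90,60)/(15,90,130)/' m.py; python3 m.py; python3 - <<'E'
from h import *
c=bot.camera("wrist"); print(c["image"][36:50,[220,300,380]].tolist())
print((inb(ray(c,[(176,44),(424,44),(197,278),(410,277)],.051))*1000).round(1).tolist())
c=bot.camera("top"); im=c["image"];cv2.imwrite("pics/t4.png",cv2.resize(im[170:320,265:430],None,fx=4.8,fy=4,interpolation=cv2.INTER_CUBIC)[:,:,::-1])
E
```

```text
lead x block mm 100.6 mid y 4.7 plate yaw rel 0.0023 cols 190 407 row 41.1
far edge x mm 110.47 [[110.4, 113.7], [110.6, 66.3], [110.5, -53.3], [110.6, -112.9]]
[[[77, 50, 31], [85, 56, 34], [79, 52, 33]], [[80, 53, 36], [85, 57, 34], [80, 53, 33]], [[80, 52, 33], [88, 59, 35], [82, 53, 33]], [[86, 58, 37], [112, 82, 46], [96, 67, 38]], [[114, 82, 48], [175, 137, 72], [155, 115, 61]], [[174, 128, 69], [230, 189, 99], [223, 171, 90]], [[226, 176, 94], [242, 209, 108], [241, 203, 106]], [[241, 203, 106], [244, 214, 111], [244, 213, 111]], [[244, 214, 111], [245, 215, 112], [245, 215, 112]], [[245, 215, 112], [245, 216, 112], [245, 216, 113]], [[245, 216, 113], [245, 217, 113], [245, 216, 113]], [[245, 217, 113], [245, 218, 114], [245, 218, 114]], [[246, 218, 115], [246, 219, 115], [245, 219, 114]], [[246, 220, 115], [246, 220, 116], [246, 219, 116]]]
[[99.4, 54.0], [99.4, -45.6], [-1.3, 54.2], [-0.6, -46.7]]
```

```bash
python3 -m crank '[[[0.15,0,0],[0,0,0],0.54],[[0.15,0,0],[0,0,0],0.54],[[0.15,0,0],[0,0,0],0.54],[[0.15,0,0],[0,0,0],0.54],[[0.15,0,0],[0,0,0],0.54],[[0.15,0,0],[0,0,0],0.54],[[0.15,0,0],[0,0,0],0.54],[[0.15,0,0],[0,0,0],0.54],[[0.1,0,0],[0,0,0],0.54],[[0.1,0,0],[0,0,0],0.54],[[0,0,0],[0,0,0],0.54],[[0,0,0],[0,0,0],0.54]]'
python3 - <<'E'
from h import *
togo([.0305,-.0034],.0472)
c=bot.camera("wrist"); cv2.imwrite("pics/w5.png",c["image"][:,:,::-1])
E
```

```text
t: 6.62
position: [0.5836, -0.1247, 0.2252]
tcp_rot: [3.103, -0.492, 0.002]
ft_force: [-0.3, -0.0, -0.4]
finger_gap: 0.0494
t 6.62 tip block [[22.5 -3.4]] tipz 47.2 F [-0.3 -0.  -0.4] gap 0.0494 j [-0.34  0.66  1.53 -0.    0.95  1.55]
turn units [ 0.   -0.01  0.02] shift units [0.33 0.   0.  ]
```

View pics/w5.png

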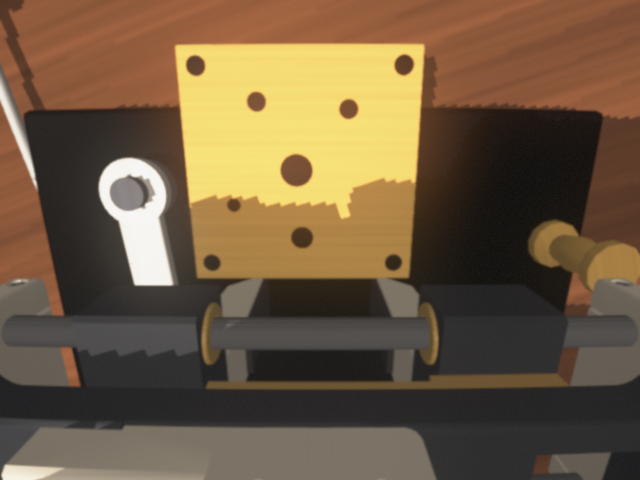

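The plate is still against the fingers. Its front edge is at row 44 and the block's far edge at about row 111 (left) to 113 (right). Next I'll measure the overhang from both cameras.

```bash
cat > m2.py <<'E'
from h import *
def edge(g,u,r0,r1,sgn):   # strongest blurred gradient along a column
    d=np.diff(cv2.GaussianBlur(g,(5,5),0)[r0:r1,u])*sgn; return r0+np.argmax(d)+.5
c=bot.camera("wrist"); g=cv2.cvtColor(c["image"],cv2.COLOR_RGB2GRAY).astype(float)
E=[(u,edge(g,u,90,130,-1)) for u in list(range(60,160,8))+list(range(450,580,8))]
w=inb(ray(c,E,.045))*1000; far=np.polyfit(w[:,1],w[:,0],1)
P=[(u,edge(g,u,30,55,1)) for u in list(range(215,390,5))]
v=inb(ray(c,P,.051))*1000; le=np.polyfit(v[:,1],v[:,0],1)
m=v[:,1].mean(); print("wrist overhang",(np.polyval(le,m)-np.polyval(far,m)).round(2),"lead",np.polyval(le,m).round(1),"angle",round(far[0]-le[0],4),"resid",np.std(w[:,0]-np.polyval(far,w[:,1])).round(2),np.std(v[:,0]-np.polyval(le,v[:,1])).round(2))
c=bot.camera("scene"); im=c["image"]; cv2.imwrite("pics/s_m.png",cv2.resize(im[190:310,190:350],None,fx=5,fy=5,interpolation=cv2.INTER_CUBIC)[:,:,::-1])
print("scene px if overhang 30: lead corners",proj(c,[np.r_[tow(q)[0],.051] for q in [(.14,.0465),(.14,-.0535)]]).round(1).tolist())
E
python3 m2.py
```

```text
wrist overhang 23.28 lead 134.4 angle -0.0014 resid 0.34 0.05
scene px if overhang 30: lead corners [[266.6, 295.2], [225.8, 284.0]]
```

View pics/s_m.png

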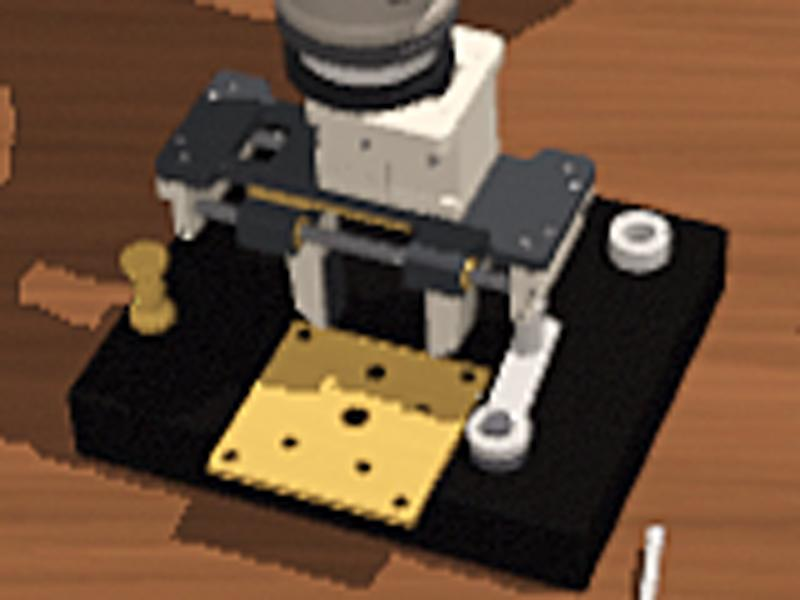

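```bash
python3 -m crank '[[[0.07,0,0],[0,0,0],0.54],[[0.07,0,0],[0,0,0],0.54],[[0.07,0,0],[0,0,0],0.54],[[0.06,0,0],[0,0,0],0.54],[[0,0,0],[0,0,0],0.54],[[0,0,0],[0,0,0],0.54]]'
sed -i 's/g,u,90,130,-1/g,u,105,150,-1/' m2.py
python3 m2.py; python3 - <<'E'
from h import *
togo([.0305,-.0034],.0472)
c=bot.camera("top"); im=c["image"];cv2.imwrite("pics/t6.png",cv2.resize(im[170:320,265:430],None,fx=4.8,fy=4,interpolation=cv2.INTER_CUBIC)[:,:,::-1])
E
```

```text
t: 7.27
position: [0.5898, -0.1267, 0.2252]
tcp_rot: [3.103, -0.492, 0.001]
ft_force: [-1.8, 1.0, 1.6]
finger_gap: 0.0498
wrist overhang 28.98 lead 140.8 angle 0.0055 resid 1.34 0.15
scene px if overhang 30: lead corners [[266.6, 295.2], [225.8, 284.0]]
t 7.37 tip block [[28.8 -3.3]] tipz 47.2 F [-1.5  0.1  0.7] gap 0.05 j [-0.34  0.67  1.51 -0.    0.96  1.55]
turn units [ 0.   -0.    0.02] shift units [0.07 0.   0.  ]
```

View pics/t6.png

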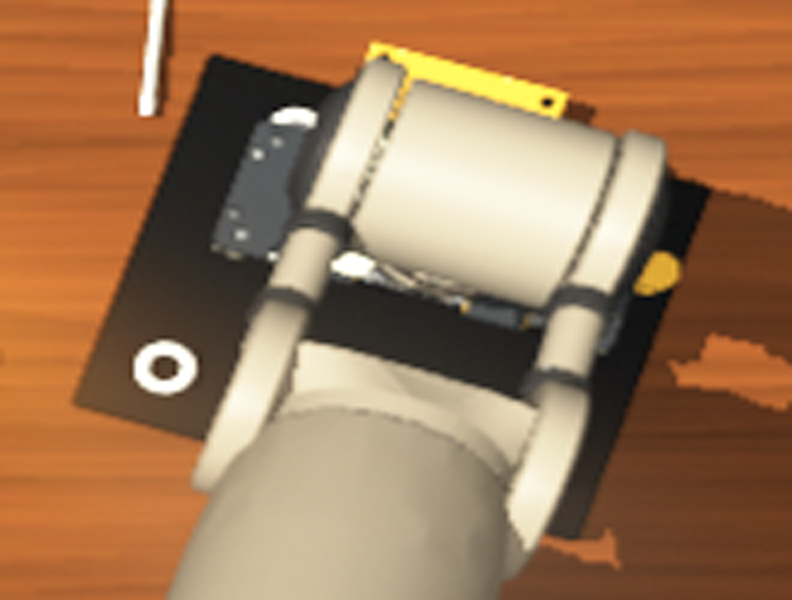

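View pics/s_m.png

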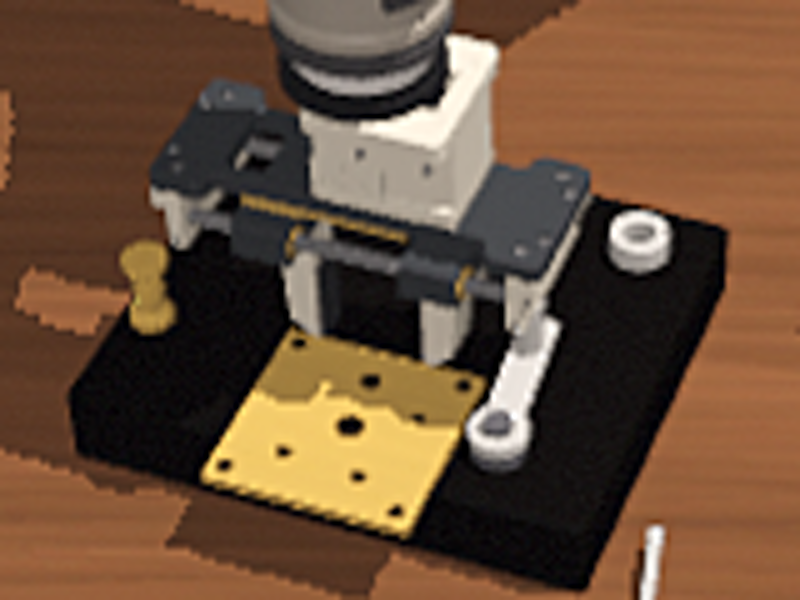

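The scene view shows the plate overhanging, with its front corners near (204,480) and (408,537) in the crop. I'll back off along -x, lift, and check from the top camera with the view clear.

```bash
python3 -m crank '[[[-0.3,0,0],[0,0,0],0.54],[[-0.5,0,0],[0,0,0],0.54],[[-0.7,0,-0.4],[0,0,0],0.54],[[-0.8,0,-0.8],[0,0,0],0.54],[[-0.8,0,-0.8],[0,0,0],0.3],[[-0.8,0,-0.8],[0,0,0],0],[[-0.8,0,-0.8],[0,0,0],0],[[-0.8,0,-0.8],[0,0,0],0],[[-0.8,0,-0.4],[0,0,0],0],[[-0.6,0,0],[0,0,0],0],[[0,0,0],[0,0,0],0],[[0,0,0],[0,0,0],0]]'
python3 - <<'E'
from h import *
c=bot.camera("wrist"); cv2.imwrite("pics/w7.png",c["image"][:,:,::-1])
c=bot.camera("top"); im=c["image"];cv2.imwrite("pics/t7.png",cv2.resize(im[170:320,265:430],None,fx=4.8,fy=4,interpolation=cv2.INTER_CUBIC)[:,:,::-1])
E
```

```text
t: 8.42
position: [0.4253, -0.0732, 0.3456]
tcp_rot: [3.102, -0.492, 0.003]
ft_force: [0.3, 0.2, -1.1]
finger_gap: 0.0023
```

View pics/t7.png

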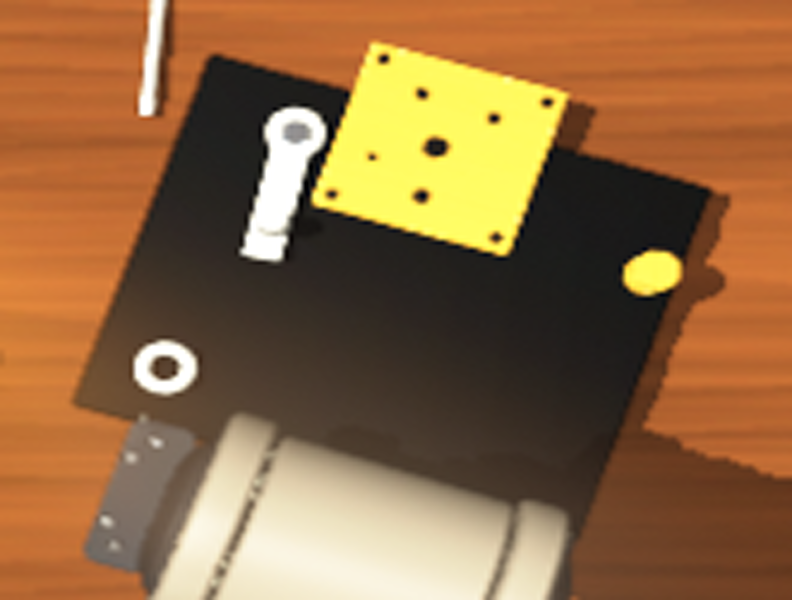

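View pics/w7.png

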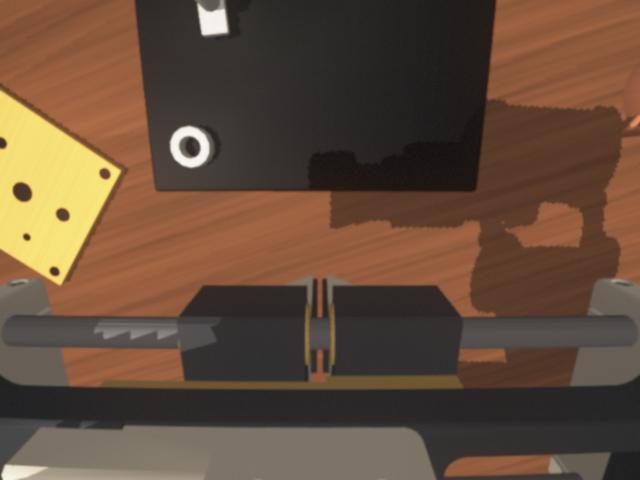

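The top view is clear: the plate overhangs squarely, and the button and bystanders are where they were. Next I'll measure the plate and the peg.

```bash
cat > m3.py <<'E'
from h import *
c=bot.camera("top"); im=c["image"]; hsv=cv2.cvtColor(im,cv2.COLOR_RGB2HSV)
roi=np.zeros((480,640),np.uint8); roi[170:320,265:390]=255
y=cv2.inRange(hsv,(20,120,120),(35,255,255))&roi
w=ray(c,rect(y).reshape(-1,2),0.051)[:,:2].astype(np.float32)
r=cv2.minAreaRect(w); ctr=inb(r[0])[0]*1000
print("plate centre block mm",ctr.round(1),"overhang",(ctr[0]+50-110).round(1),"size",r[1],"angle vs block deg",(r[2]-np.degrees(BY)+45)%90-45)
wh=cv2.inRange(hsv,(0,0,170),(180,70,255))&roi; wh[250:]=0
w=ray(c,rect(wh).reshape(-1,2),0.060)[:,:2].astype(np.float32)
r=cv2.minAreaRect(w); print("button box block",(inb(cv2.boxPoints(r))*1000).round(0).tolist())
E
python3 m3.py; python3 -c "
from h import *
togo([-.0,.11],.12,-np.pi/4)"
```

```text
plate centre block mm [89.6  5.3] overhang 29.6 size (0.1014937311410904, 0.10157763957977295) angle vs block deg 0.2006873660473616
button box block [[3.0, 50.0], [91.0, 63.0], [87.0, 92.0], [-1.0, 78.0]]
t 8.57 tip block [[-143.1   -3.8]] tipz 166.9 F [ 0.   0.1 -0.4] gap 0.0001 j [-0.35  0.24  1.85 -0.    1.05  1.54]
turn units [-0.   -0.    6.56] shift units [ 0.83 -7.27  1.88]
```

The top view gives an overhang of 29.6 mm at an angle of 0.2°, so the plate is placed. The button rests at about 0.1 rad. I'll turn the closed fingers by -45° so they push the peg along the block's (1,-1) direction.

```bash
python3 -m crank '[[[0,0,0],[0,0,0.94],0],[[0,0,0],[0,0,0.94],0],[[0,0,0],[0,0,0.94],0],[[0,0,0],[0,0,0.94],0],[[0,0,0],[0,0,0.94],0],[[0,0,0],[0,0,0.94],0],[[0,0,0],[0,0,0.92],0],[[0,0,0],[0,0,0],0]]'
python3 -c "
from h import *
togo([-.0042,.089],.12,-np.pi/4)"
```

```text
t: 9.23
position: [0.4263, -0.0736, 0.3446]
tcp_rot: [2.674, -1.649, -0.001]
ft_force: [0.0, 0.2, -0.7]
finger_gap: 0.0003
t 9.23 tip block [[-143.3   -3.8]] tipz 166.6 F [ 0.   0.2 -0.7] gap 0.0003 j [-0.35  0.24  1.85 -0.    1.05  2.33]
turn units [ 0.    0.   -0.03] shift units [ 1.31 -6.56  1.87]
```

```bash
python3 -m crank '[[[0.13,-0.66,0],[0,0,0],0],[[0.13,-0.66,0],[0,0,0],0],[[0.13,-0.66,0],[0,0,0],0],[[0.13,-0.66,0],[0,0,0],0],[[0.13,-0.66,0],[0,0,0.0],0],[[0.13,-0.66,0.2],[0,0,0],0],[[0.13,-0.66,0.4],[0,0,0],0],[[0.13,-0.66,0.4],[0,0,0],0],[[0.13,-0.66,0.4],[0,0,0],0],[[0.14,-0.62,0.4],[0,0,0],0],[[0,0,0],[0,0,0],0],[[0,0,0],[0,0,0],0]]'
python3 - <<'E'
from h import *
togo([-.0042,.089],.072,-np.pi/4)
c=bot.camera("wrist"); cv2.imwrite("pics/w8.png",c["image"][:,:,::-1])
c=bot.camera("scene"); im=c["image"]; cv2.imwrite("pics/s8.png",cv2.resize(im[190:310,190:350],None,fx=5,fy=5,interpolation=cv2.INTER_CUBIC)[:,:,::-1])
E
```

```text
t: 10.23
position: [0.587, -0.0282, 0.2988]
tcp_rot: [2.679, -1.639, -0.003]
ft_force: [0.6, -0.5, 0.1]
finger_gap: 0.0002
t 10.23 tip block [[-5.  89.2]] tipz 120.8 F [ 0.6 -0.5  0.1] gap 0.0002 j [-0.18  0.55  1.49 -0.    1.1   2.49]
turn units [0.02 0.01 0.03] shift units [ 0.02 -0.    1.95]
```

View pics/w8.png

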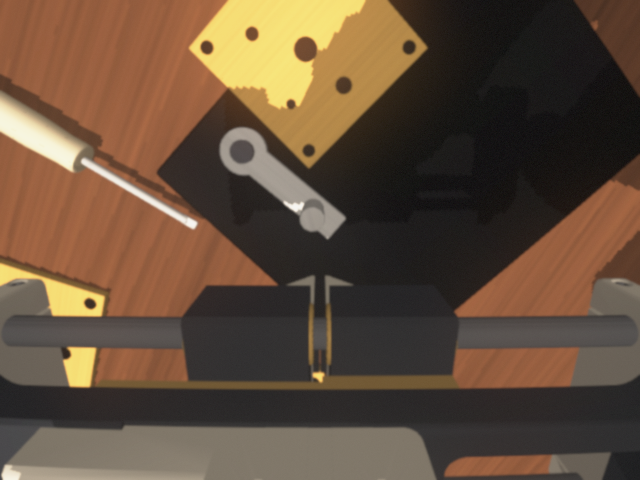

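View pics/s8.png

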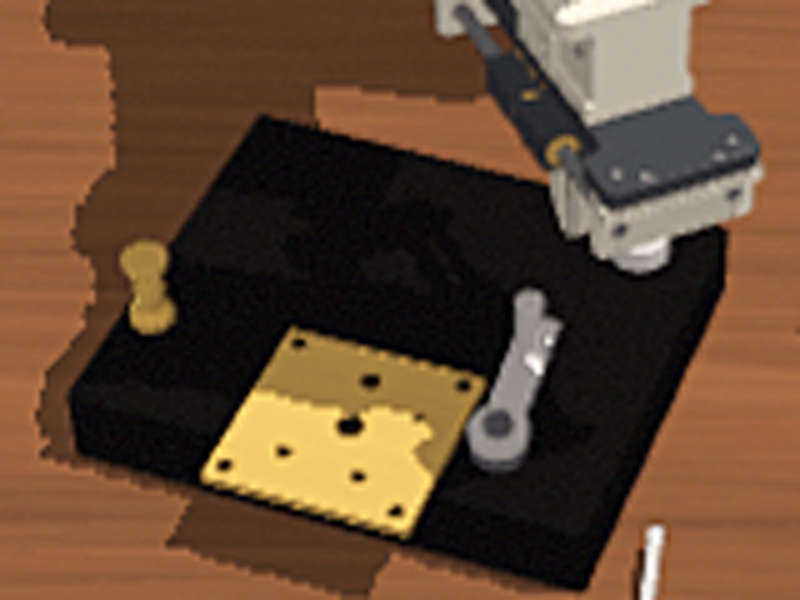

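The wrist view shows the peg top at (313,213), just ahead of the closed fingers at column 320. The scene view shows nothing under the gripper that it would hit. Descending to 72 mm.

```bash
python3 -m crank '[[[0,0,0.4],[0,0,0],0],[[0,0,0.5],[0,0,0],0],[[0,0,0.5],[0,0,0],0],[[0,0,0.4],[0,0,0],0],[[0,0,0.15],[0,0,0],0],[[0,0,0],[0,0,0],0]]'
python3 - <<'E'
from h import *
togo([-.0042,.089],.072,-np.pi/4)
c=bot.camera("wrist"); cv2.imwrite("pics/w9.png",c["image"][:,:,::-1])
E
```

```text
t: 10.83
position: [0.5862, -0.0284, 0.2505]
tcp_rot: [2.676, -1.644, -0.003]
ft_force: [-0.1, -1.0, -0.3]
finger_gap: 0.0003
t 10.83 tip block [[-5.6 88.8]] tipz 72.5 F [-0.1 -1.  -0.3] gap 0.0003 j [-0.18  0.61  1.54 -0.    0.99  2.49]
turn units [0.01 0.01 0.  ] shift units [ 0.03 -0.03  0.02]
```

View pics/w9.png

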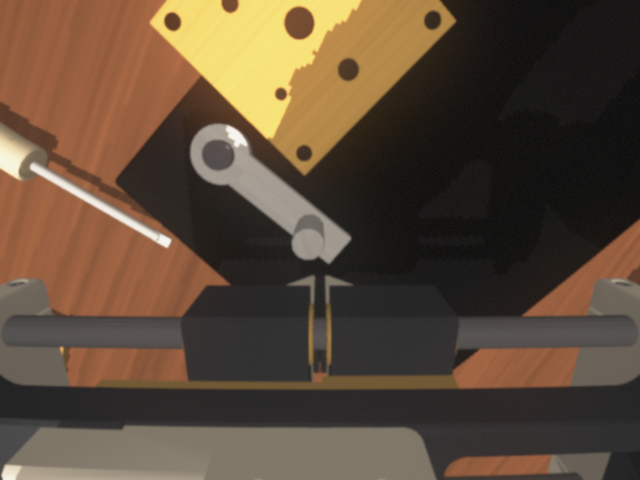

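The fingers are lowered beside the peg, which is at (308,243), with the pads spanning columns 290-350. First part of the push.

```bash
python3 -m crank '[[[0.2,0,0],[0,0,0],0],[[0.2,0,0],[0,0,0],0],[[0.2,0,0],[0,0,0],0],[[0.2,0.03,0],[0,0,0],0],[[0.2,0.03,0],[0,0,0],0],[[0.2,0.03,0],[0,0,0],0],[[0.2,0.03,0],[0,0,0],0],[[0.2,0.03,0],[0,0,0],0],[[0.2,0,0],[0,0,0],0],[[0.2,0,0],[0,0,0],0],[[0.2,0,0],[0,0,0],0],[[0,0,0],[0,0,0],0]]'
python3 - <<'E'
from h import *
togo([.055,.02],.072,-np.pi/4)
c=bot.camera("wrist"); cv2.imwrite("pics/w10.png",c["image"][:,:,::-1])
E
```

```text
t: 11.88
position: [0.6089, -0.0802, 0.2516]
tcp_rot: [-2.676, 1.645, -0.003]
ft_force: [0.4, -0.3, -1.0]
finger_gap: 0.0004
t 11.88 tip block [[32.7 46.8]] tipz 73.6 F [ 0.4 -0.3 -1. ] gap 0.0004 j [-0.26  0.65  1.46 -0.    1.03  2.42]
turn units [-0.01 -0.01 -0.  ] shift units [1.4  0.12 0.07]
```

View pics/w10.png

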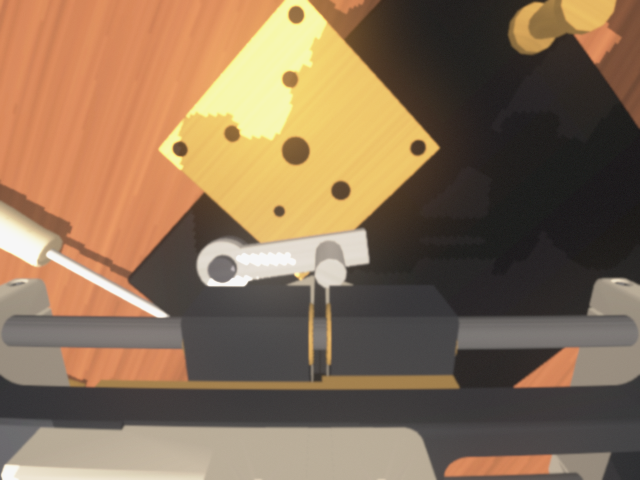

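The button is about half way, with its peg at (331,262) still centred on the pads and the plate undisturbed. Continuing towards the stop.

```bash
python3 -m crank '[[[0.15,-0.02,0],[0,0,0],0],[[0.15,-0.04,0],[0,0,0],0],[[0.15,-0.05,0],[0,0,0],0],[[0.15,-0.05,0],[0,0,0],0],[[0.15,-0.06,0],[0,0,0],0],[[0.15,-0.06,0],[0,0,0],0],[[0.12,-0.06,0],[0,0,0],0],[[0.08,-0.06,0],[0,0,0],0],[[0.06,0,0],[0,0,0],0],[[0,0,0],[0,0,0],0]]'
python3 - <<'E'
from h import *
togo([.055,.02],.072,-np.pi/4)
c=bot.camera("wrist"); cv2.imwrite("pics/w11.png",c["image"][:,:,::-1])
E
```

```text
t: 12.77
position: [0.6306, -0.1004, 0.2515]
tcp_rot: [-2.677, 1.644, -0.001]
ft_force: [-0.2, 0.8, -0.0]
finger_gap: 0.0004
t 12.77 tip block [[59.4 34.4]] tipz 73.5 F [-0.2  0.8 -0. ] gap 0.0004 j [-0.28  0.69  1.38  0.    1.07  2.39]
turn units [-0.01 -0.    0.  ] shift units [0.28 0.53 0.06]
```

View pics/w11.png

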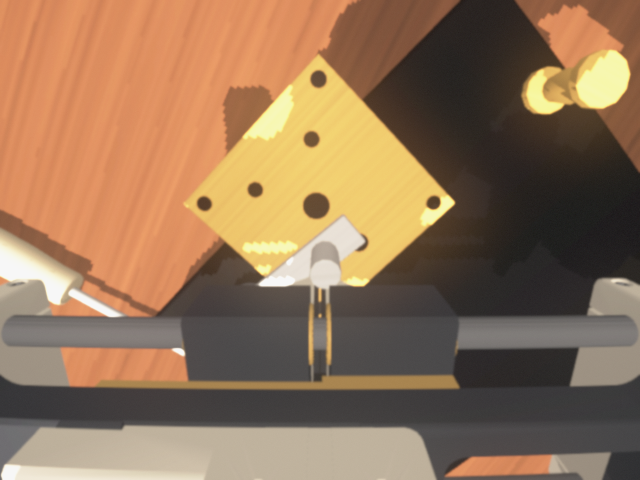

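The arm now lies across the plate at about 1.46-1.48 rad by my estimate. I'll nudge it about 4 mm more towards the stop while watching the force.

```bash
python3 -m crank '[[[0.06,0,0],[0,0,0],0],[[0.06,0,0],[0,0,0],0],[[0.05,0,0],[0,0,0],0],[[0,0,0],[0,0,0],0]]'; python3 -c "
from h import *
togo([.055,.02],.072,-np.pi/4)"
```

```text
t: 13.15
position: [0.6324, -0.1039, 0.2515]
tcp_rot: [-2.676, 1.643, -0.0]
ft_force: [1.1, 4.0, -1.5]
finger_gap: 0.0006
t 13.15 tip block [[62.2 31.8]] tipz 73.5 F [ 1.1  4.  -1.5] gap 0.0006 j [-0.28  0.69  1.37  0.    1.08  2.39]
turn units [-0.01  0.    0.  ] shift units [0.13 0.53 0.06]
```

```bash
python3 -m crank '[[[0.04,0,0],[0,0,0],0],[[0,0,0],[0,0,0],0]]'; python3 -c "
from h import *
togo([.055,.02],.072,-np.pi/4)"
```

```text
t: 13.32
position: [0.6329, -0.1043, 0.2515]
tcp_rot: [-2.676, 1.643, 0.0]
ft_force: [2.1, 6.2, -0.5]
finger_gap: 0.0004
t 13.32 tip block [[62.8 31.7]] tipz 73.5 F [ 2.1  6.2 -0.5] gap 0.0004 j [-0.28  0.69  1.37  0.    1.08  2.39]
turn units [-0.01  0.01  0.01] shift units [0.1  0.54 0.06]
```

The force rises to 6.5 N with little motion, so the button is at its stop. Backing away along tool -x, then up.

```bash
python3 -m crank '[[[-0.3,0,0],[0,0,0],0],[[-0.5,0,0],[0,0,0],0],[[-0.5,0,-0.6],[0,0,0],0],[[-0.4,0.3,-0.9],[0,0,0],0],[[-0.3,0.9,-0.9],[0,0,0],0],[[-0.3,0.9,-0.9],[0,0,0],0],[[-0.3,0.9,-0.9],[0,0,0],0],[[0,0.9,-0.6],[0,0,0],0],[[0,0.9,0],[0,0,0],0],[[0,0.9,0],[0,0,0],0],[[0,0.9,0],[0,0,0],0],[[0,0,0],[0,0,0],0]]'
python3 m3.py; python3 - <<'E'
from h import *
c=bot.camera("top"); im=c["image"];cv2.imwrite("pics/t12.png",cv2.resize(im[170:320,265:430],None,fx=4.8,fy=4,interpolation=cv2.INTER_CUBIC)[:,:,::-1])
c=bot.camera("scene"); cv2.imwrite("pics/s12.png",c["image"][:,:,::-1])
E
```

```text
t: 14.32
position: [0.453, -0.1222, 0.3717]
tcp_rot: [2.674, -1.645, -0.002]
ft_force: [0.4, -0.3, 0.5]
finger_gap: 0.0007
plate centre block mm [89.7  5.1] overhang 29.7 size (0.10158852487802505, 0.10181545466184616) angle vs block deg -0.4076805538745134
button box block [[66.0, -0.0], [95.0, 2.0], [88.0, 91.0], [59.0, 89.0]]
```

View pics/t12.png

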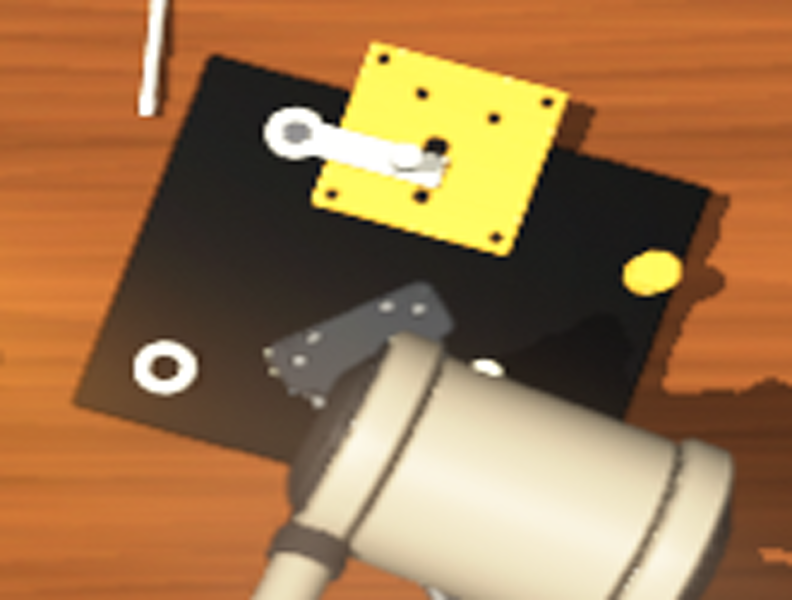

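View pics/s12.png

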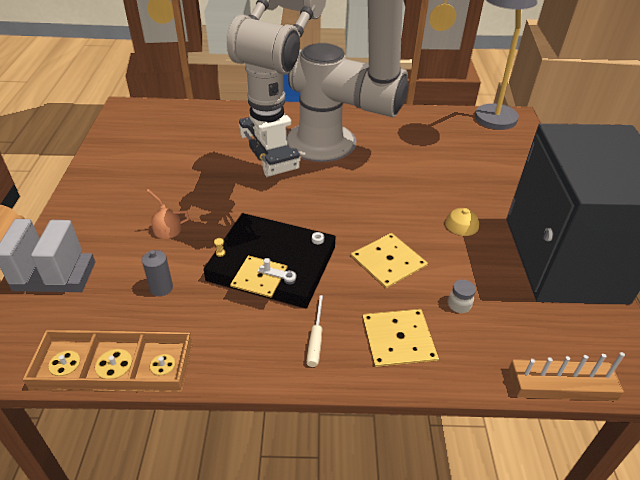

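The top view shows the arm across the plate, with its tip at about (435,178) in the crop. The plate is still square and overhangs by 29.7 mm. In the scene view every bystander is where it was, and the gripper is clear. Handing in.

```bash
python3 -c "
from workcell import bot
print(bot.sign_off())"
```

```text
the job is handed in; nothing more can be done
None
```

I pushed the small brass plate along the block with two fingertips until about 30 mm hung over the far edge. I then pushed the turn button by its peg, with closed fingers, to its stop and backed the gripper clear. The job was handed in at about 14.5 s; no verdict is reported.

- **Plate:** the last top-camera measurement gave 29.7 mm of overhang and an angle of 0.4° (about 0.007 rad) to the block. The wrist camera had read 29.0 mm while the fingers were still touching the plate, and the two agree within calibration.
- **Button:** it measured about 1.58 rad after I allowed for the peg skewing the top view (the raw figure was about 1.65). The force at the stop rose to about 6.5 N with almost no motion. The arm's tip lies roughly 5 cm over the plate.
- **Bystanders:** I checked these only by eye, in the last top crop and scene picture. They looked unmoved, and nothing was touching the gripper.
- **Disagreements:** the wrist camera read sideways positions about 3 mm off from the top camera, which does not matter for this job. The plate also shifted about 8 mm to the left while squaring up, and stayed clear of the button's hub.

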